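# Unlatch the windowed specimen chest

## Robot

A 6-joint arm with a two-finger parallel gripper is mounted at the origin on the work surface. World frame = base frame: x ahead of the robot, y to its left, z up, the work surface at z = 0. Lengths are in mm, angles in rad, forces in N, time in s.
With the tool pointing down it reaches from about 400 to 925 mm from the base axis. Payload 12.5 kg.
Tool frame: the origin (TCP) lies at the very end of the fingers, on their centre line; the grasp point (between the pads) lies 19 mm behind it; z points along the fingers, y is the direction in which the jaws open and shut (so a half turn about z gives the same grasp; the last joint's range is limited). The gripper opens to 95 mm and grips with 3 to 60 N. Pads are 20 mm wide; open, the fingers measure 119 mm over their backs; the gripper's body (75 mm by 180 mm) begins 59 mm behind the grasp point.
Start: joints at [1.197, 0.491, 1.559, -0, 1.092, -0.106], TCP at [165.364, 602.745, 214.661] pointing down, gripper open.
Joint ranges: [-3.1, 3.1], [-0.84, 2.19], [0.05, 2.79], [-1.13, 4.28], [0.06, 2.93], [-2.69, 2.69]. Speed limits (rad/s): [2.22, 2.22, 2.79, 3.14, 3.14, 3.14].

## Interface

Orientations are given as [roll, pitch, yaw] about the fixed x, y, z axes, in that order (R = Rz(yaw) Ry(pitch) Rx(roll)).
In Python, from cell import env gives the robot as it stands.
- The arm moves only by the shell command python3 -m pendant 'ROWS'. ROWS is JSON, a list that holds one entry, the list of rows, each a list of 5 numbers: the opening, from 0 (shut) to 1 (fully open), then the shift along the tool's x, y, z in m, then the turn about the tool's z in rad. A call has exactly 8 rows; each row is the pose to reach, as a shift and turn from the pose commanded when the call began, along the tool's axes at that moment; what a row does not reach only later rows make up. A row lasts 1/10 s, in which the tool goes at most 50 mm and 8.59 degrees, less where a joint would pass 70% of its speed; a pose out of reach is approached as far as the arm can. A call with a gripper value outside its range is refused whole. The fingers move at their own pace and stop on an object; the grip force is fixed at half the most. Time passes only in rows, so rows that repeat a pose let the fingers close, or fill a call up. It gives the time, the measured TCP pose, the force and the opening at its end, in the units of the state.
- env.state(): the state, without advancing time (a new reading comes with each control period).
- env.read_camera(name): name is "side" or "top"; returns a dict with "image" (480x640x3 uint8, blue, green, red), "range_z" (480x640 float32, mm along the optical axis (not along the pixel's ray), 0 where there is no reading), "fx", "fy", "cx", "cy" (pixels), "dist" ([k1, k2, p1, p2, k3] as OpenCV has them; the pictures are not rectified), "rvec" (rotation vector, rad) and "tvec" (3), from world to camera coordinates, as OpenCV has them. Camera axes: x right, y down, z forward; pixel columns grow to the right and rows downward; lengths in mm; the calibration is good to about 2 mm. A picture is of the moment at which its call begins.
- env.job_done(): hands the job in, once; it reports no verdict.
The state is a dict: "t": time; "joints": joint angles; "qvel": joint speeds; "tau": joint torques, N m; "eef_pos": TCP position; "tcp_rot": TCP orientation; "ft_force": force on the tool from outside, world axes, zero at the start; "moment": the same for the moment, N m; "opening": opening from 0.0 (shut) to 1.0 (fully open).
Only numpy, scipy, OpenCV 4.12 (cv2) and the standard library are available. Lean on these libraries where they do the work, as an engineer would, in place of code of your own. Each camera call takes 0.05 s, during which the arm holds its last target. There are 200 camera calls.

## Task

Two low specimen chests stand on the bench. Unlatch the one with the round window in its lid: press the release button beside its T-handle so that the handle pops out, then turn the handle clockwise (seen from above) as far as it goes and let go of it. Leave the other chest, the one with the vent slots, latched.

Things in the scene. Friction and masses are not known exactly. Their poses are not given: they have to be found in the camera images.
- t_handle (a point): Middle of the black T-handle bar (90 x 18 x 14 mm) on the cream chest (260 x 230 x 120 mm, fixed) whose lid has a round 100 mm window. Site: bar's centre, rides and turns with it; x across the bar, y along it, z up. Height over bench 130 mm in (flush in its aluminium housing, top 138), 164 mm out (underside 19 mm clear of the housing). Thin stem below.
- release_button (a point): Centre of the top of that chest's round steel push button, 26 mm across, 80 mm from the handle's axis in line with the bar (to -y of it), on the same 44 mm wide housing, 8 mm proud of it: top 146 mm above the bench. It goes down 6 mm (1 N to start, 3 N fully down), frees the handle when pressed more than about 3 mm, and springs back.
- handle_out (a joint): How far the window chest's T-handle has popped out, m: 0 in (held by a catch), 0.034 fully out. A spring lifts it once the button is pressed down, in under half a second; it then stays out (the button may be let go) and gives only about 2 mm if pressed down.
- handle_turn (a joint): Turn of the window chest's T-handle, rad, clockwise from above: 0 with the bar along the chest's y (latched), stop at 1.4 (unlatched). It can be turned only when popped out, needs about 0.15 N m, and stays where it is left.
- other_out (a joint): The same for the other chest, which has the same size, colour and latch but five dark vent slots in place of the window: 0 in, 0.034 out. To stay in.

How it is judged:
By the outcome, as a careful person would: the job done as asked, in the order asked, and still so for the second after the job is handed in, with the robot touching nothing.
It also fails if it takes over 42 s, if anything falls off the work surface, if the arm or the gripper's body presses on something with over 40 N, if the wrist force passes 120 N, or if a joint passes its speed limit or range.

## Working session

There is one attempt and no reset: what is moved stays moved. The work goes in short steps, Python scripts to look and compute and a shell command to move; the robot and the scene stay as the last step left them, time stands still between calls to the robot, and variables do not carry over. Pictures are saved under pics/ and viewed, about 8 in all and at most 12, crops included, and the job is handed in when it is done.

```bash
mkdir -p pics
cat > h.py <<'E'
import numpy as np, cv2
from cell import env
def cam(n):
    return env.read_camera(n)
def K(c): return np.array([[c['fx'],0,c['cx']],[0,c['fy'],c['cy']],[0,0,1.]])
def onplane(c,u,v,z):
    p=cv2.undistortPoints(np.array([[[u,v]]],float),K(c),np.array(c['dist']))[0,0]
    R=cv2.Rodrigues(np.array(c['rvec'],float))[0];t=np.array(c['tvec'],float).ravel()
    o=-R.T@t;d=R.T@np.array([p[0],p[1],1.]);return o+d*(z-o[2])/d[2]
def proj(c,P):
    return cv2.projectPoints(np.array(P,float).reshape(-1,1,3),np.array(c['rvec'],float),np.array(c['tvec'],float),K(c),np.array(c['dist']))[0][:,0]
def bydepth(c,u,v):
    z=float(c['range_z'][int(v),int(u)])
    p=cv2.undistortPoints(np.array([[[u,v]]],float),K(c),np.array(c['dist']))[0,0]
    R=cv2.Rodrigues(np.array(c['rvec'],float))[0];t=np.array(c['tvec'],float).ravel()
    return R.T@(z*np.array([p[0],p[1],1.])-t)
E
python3 - <<'E'
from h import *
a=cam('top');cv2.imwrite('pics/top1.png',a['image'])
b=cam('side');cv2.imwrite('pics/side1.png',b['image'])
s=env.state();print(s['t'],s['eef_pos'],s['tcp_rot'],s['ft_force'])
E
```

```text
0.1 [165.31257634 602.50949917 214.10985245] [-3.14057507e+00 -3.77525295e-05  2.87377054e+00] [ 0.52571848 -0.64621928 -0.36348194]
```

View pics/top1.png

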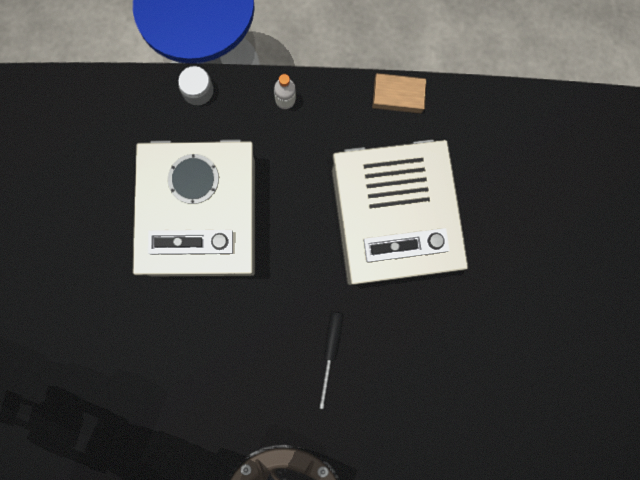

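View pics/side1.png

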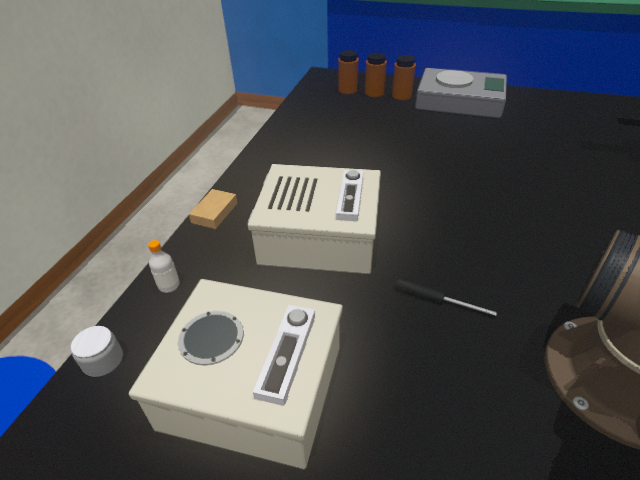

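The top view shows the window chest on the left, with its handle centre near (178,242) and its button near (220,241). The vent chest is on the right, with its handle at (395,246). The side view agrees, with the button at (297,317) and the handle at (281,361).

Run:
```python
from h import *
c=cam('top')
for n,u,v,z in [('h',177.5,242,138),('b',219.7,241.2,146),('corner TL',137,143,120),('TR',252,142,120),('BL',134,274,120),('BR',253,275,120)]:
    print(n,onplane(c,u,v,z).round(1),bydepth(c,u,v).round(1))
s=cam('side')
for n,u,v,z in [('h',281,361,138),('b',297,316,146)]:
    print(n,onplane(s,u,v,z).round(1),bydepth(s,u,v).round(1))
crop=cv2.resize(c['image'][215:270,130:260],None,fx=6,fy=6,interpolation=cv2.INTER_CUBIC);cv2.imwrite('pics/crop1.png',crop)
```

```text
h [526.3 213.  138. ] [526.3 213.  138. ]
b [529.4 132.  146. ] [529.5 132.1 145.1]
corner TL [722.3 309.1 120. ] [757.3 344.5  -1.4]
TR [730.2  81.7 120. ] [765.2  92.    1.6]
BL [464.1 297.7 120. ] [464.2 298.4 117.4]
BR [469.7  69.1 120. ] [476.9  77.9   1.8]
h [529.1 215.  138. ] [529.5 214.3 136.8]
b [531.5 137.  146. ] [531.3 137.6 146.8]
```

View pics/crop1.png

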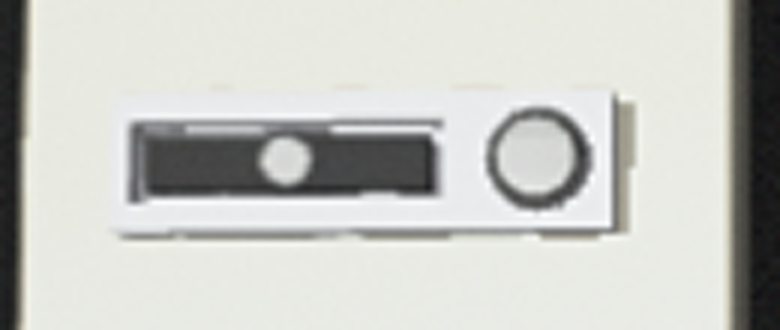

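Both cameras agree within about 3 mm: handle ≈ (527.5, 214) and button ≈ (530.5, 134), 80 mm apart as given. That puts the chest yaw at about 0.04 rad. I'll shut the gripper and travel toward the button.

```bash
cat >> h.py <<'E'
def goto(x,y,z,yaw):
    s=env.state();p=np.array(s['eef_pos']);R=cv2.Rodrigues(np.zeros(3))[0]
    from scipy.spatial.transform import Rotation as Ro
    r=Ro.from_euler('xyz',s['tcp_rot']);d=r.inv().apply(np.array([x,y,z])-p)
    w=(s['tcp_rot'][2]-yaw+np.pi)%(2*np.pi)-np.pi
    print('t',round(s['t'],2),'p',p.round(1),'yaw',round(s['tcp_rot'][2],3),'F',np.round(s['ft_force'],1),'M',np.round(s['moment'],2),'op',round(s['opening'],3),'q',np.round(s['joints'],2),'\n move',(d/1000).round(4),'turn',round(w,3))
E
python3 -c "
from h import *
goto(530.5,134,214,1.61)"
python3 -m pendant '[[[0,-0.020,-0.015,0,0.05],[0,-0.056,-0.042,0,0.18],[0,-0.092,-0.069,0,0.32],[0,-0.128,-0.096,0,0.46],[0,-0.164,-0.123,0,0.60],[0,-0.200,-0.150,0,0.74],[0,-0.236,-0.177,0,0.88],[0,-0.272,-0.204,0,1.02]]]'
python3 -c "
from h import *
goto(530.5,134,175,1.61)"
```

```text
t 0.2 p [165.3 602.6 214.3] yaw 2.874 F [-0.4 -0.4 -1.1] M [-0.02  0.02  0.04] op 0.994 q [ 1.2   0.49  1.56  0.    1.09 -0.11] 
 move [-0.4762 -0.3553  0.0005] turn 1.264
t: 1.0
eef_pos: [374.5, 332.5, 214.7]
tcp_rot: [3.141, -0.0, 1.848]
ft_force: [1.1, 0.4, -0.1]
opening: 0.381
t 1.0 p [374.5 332.5 214.7] yaw 1.848 F [ 1.1  0.4 -0.1] M [-0.06  0.02 -0.04] op 0.381 q [0.59 0.32 1.86 0.   0.97 0.32] 
 move [-0.2336  0.0957  0.0397] turn 0.238
```

```bash
python3 -m pendant '[[[0,-0.039,0.016,0.005,0.05],[0,-0.078,0.032,0.010,0.10],[0,-0.117,0.048,0.015,0.15],[0,-0.156,0.064,0.020,0.20],[0,-0.195,0.080,0.030,0.238],[0,-0.225,0.092,0.035,0.238],[0,-0.2336,0.0957,0.0397,0.238],[0,-0.2336,0.0957,0.0397,0.238]]]'
python3 - <<'E'
from h import *
goto(530.5,134,150,1.61)
s=cam('side');cv2.imwrite('pics/side2.png',cv2.resize(s['image'][230:430,180:400],None,fx=3,fy=3,interpolation=cv2.INTER_CUBIC))
print(proj(s,[[530.5,134,146],env.state()['eef_pos']]))
E
```

```text
t: 1.8
eef_pos: [530.9, 135.7, 174.1]
tcp_rot: [-3.14, -0.0, 1.614]
ft_force: [0.0, -0.2, -0.1]
opening: 0.002
t 1.8 p [530.9 135.7 174.1] yaw 1.614 F [ 0.  -0.2 -0.1] M [-0.13  0.08  0.04] op 0.002 q [0.13 0.43 1.8  0.   0.92 0.09] 
 move [-0.0017 -0.0004  0.0241] turn 0.004
[[298.25480888 314.67809046]
 [296.68857542 304.06039264]]
```

View pics/side2.png

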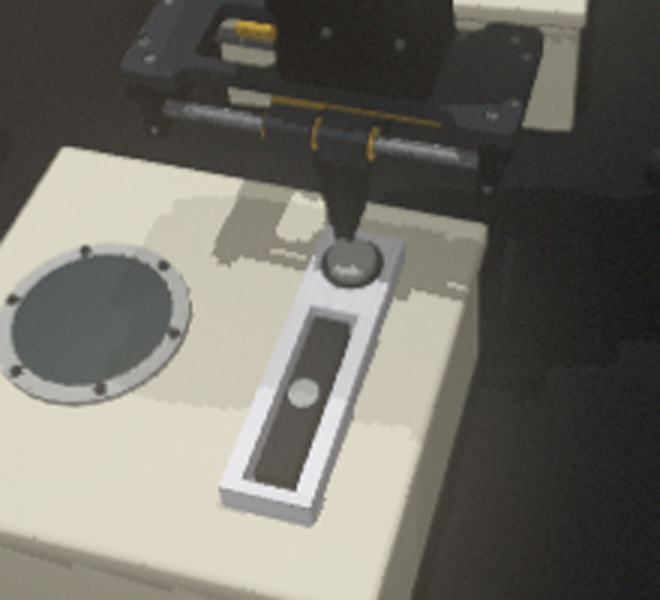

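The shut fingertips are just above the button, at crop (343,240) with the button at (352,262), so they line up. I'll press to z ≈ 141.

```bash
python3 -m pendant '[[[0,0,0,0.012,0],[0,0,0,0.022,0],[0,0,0,0.026,0],[0,0,0,0.029,0],[0,0,0,0.031,0],[0,0,0,0.033,0],[0,0,0,0.033,0],[0,0,0,0.033,0]]]'
python3 - <<'E'
from h import *
goto(527.5,214,200,1.61)
s=cam('side');cv2.imwrite('pics/side3.png',cv2.resize(s['image'][230:430,180:400],None,fx=3,fy=3,interpolation=cv2.INTER_CUBIC))
print(proj(s,[[527.5,214,138],[527.5,214,171]]))
E
```

```text
t: 2.65
eef_pos: [530.9, 136.5, 142.1]
tcp_rot: [3.141, -0.0, 1.616]
ft_force: [-1.0, 1.6, 2.8]
opening: 0.006
t 2.65 p [530.9 136.5 142.1] yaw 1.616 F [-1.   1.6  2.8] M [0.14 0.28 0.02] op 0.006 q [0.13 0.47 1.83 0.   0.84 0.09] 
 move [ 0.0775  0.0001 -0.0579] turn 0.006
[[282.26753226 360.71129278]
 [280.36013579 347.33324   ]]
```

View pics/side3.png

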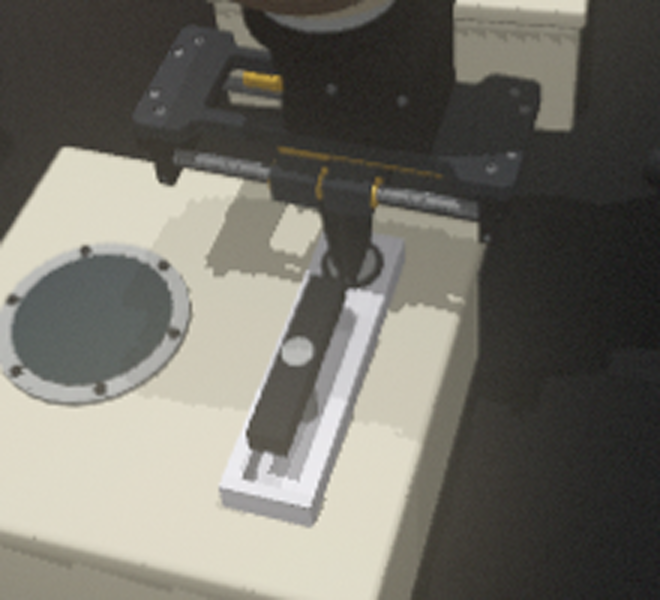

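The handle has popped out: its cap is at crop (297,351), which is full-image (279,347), against a predicted (280,347) for fully out. Next I'll lift, move over the bar with the jaws open, and come down around it.

```bash
python3 -m pendant '[[[0,0,0,-0.02,0],[0,0,0,-0.05,0],[0.6,0.01,0,-0.065,0],[0.6,0.035,0,-0.065,0],[0.6,0.06,0,-0.065,0],[0.6,0.0785,0,-0.065,0],[0.6,0.0785,0,-0.065,0],[0.6,0.0785,0,-0.065,0]]]'
python3 - <<'E'
from h import *
goto(527.5,215,147,1.61)
s=cam('side');cv2.imwrite('pics/side4.png',cv2.resize(s['image'][230:430,180:400],None,fx=3,fy=3,interpolation=cv2.INTER_CUBIC))
c=cam('top');cv2.imwrite('pics/top4.png',cv2.resize(c['image'][200:280,130:260],None,fx=5,fy=5,interpolation=cv2.INTER_CUBIC))
E
```

```text
t: 3.5
eef_pos: [527.3, 214.7, 206.8]
tcp_rot: [3.142, 0.0, 1.617]
ft_force: [0.1, 0.1, -0.1]
opening: 0.453
t 3.5 p [527.3 214.7 206.8] yaw 1.617 F [ 0.1  0.1 -0.1] M [-0.14  0.04 -0.03] op 0.453 q [ 0.27  0.42  1.71 -0.    1.01  0.23] 
 move [0.0003 0.0002 0.0598] turn 0.007
```

View pics/side4.png

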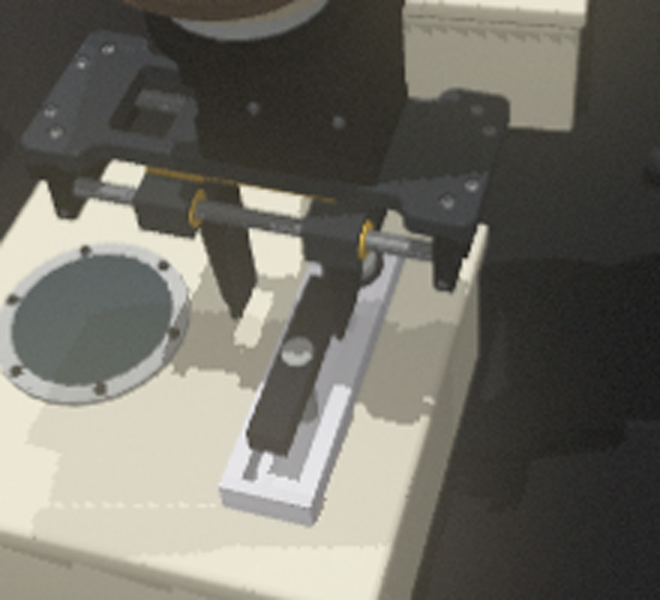

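The fingers straddle the bar, with tips at crop (237,315) and (340,335) either side of it. I'll descend and close.

```bash
python3 -m pendant '[[[0.6,0,0,0.015,0],[0.6,0,0,0.035,0],[0.6,0,0,0.050,0],[0.6,0,0,0.058,0],[0.6,0,0,0.0595,0],[0.6,0,0,0.0595,0],[0.15,0,0,0.0595,0],[0.15,0,0,0.0595,0]]]'
python3 -m pendant '[[[0.1,0,0,0,0],[0.1,0,0,0,0],[0.1,0,0,0,0],[0.1,0,0,0,0],[0.1,0,0,0,0],[0.1,0,0,0,0],[0.1,0,0,0,0],[0.1,0,0,0,0]]]'
python3 - <<'E'
from h import *
goto(527.5,215,147,0.2)
E
```

```text
t: 4.4
eef_pos: [527.5, 214.9, 148.1]
tcp_rot: [3.14, -0.0, 1.616]
ft_force: [0.7, 0.0, 0.2]
opening: 0.484
t: 5.2
eef_pos: [529.5, 215.0, 147.7]
tcp_rot: [3.137, -0.001, 1.615]
ft_force: [10.5, 0.1, -4.8]
opening: 0.184
t 5.2 p [529.5 215.  147.7] yaw 1.615 F [10.5  0.1 -4.8] M [-0.04 -1.75 -0.11] op 0.184 q [ 0.27  0.49  1.77 -0.    0.88  0.23] 
 move [ 0.     -0.002   0.0007] turn 1.415
```

The bar is gripped: opening 0.184 is about 17.5 mm, against the 18 mm bar. The 10 N along +x says the axis is about 3 mm farther in x, so I'll shift to relieve it while turning.

```bash
python3 -m pendant '[[[0.1,0,0.003,0,0],[0.1,0,0.003,0,0.08],[0.1,0,0.003,0,0.18],[0.1,0,0.003,0,0.28],[0.1,0,0.003,0,0.38],[0.1,0,0.003,0,0.48],[0.1,0,0.003,0,0.58],[0.1,0,0.003,0,0.68]]]'
python3 -c "
from h import *
goto(530.5,215,147,0.2)"
```

```text
t: 6.0
eef_pos: [530.5, 214.8, 147.6]
tcp_rot: [3.141, 0.0, 0.932]
ft_force: [1.7, -2.0, 1.2]
opening: 0.188
t 6.0 p [530.5 214.8 147.6] yaw 0.932 F [ 1.7 -2.   1.2] M [-0.5  -0.    0.15] op 0.188 q [ 0.27  0.49  1.76 -0.    0.88  0.91] 
 move [ 0.0001 -0.0001  0.0006] turn 0.732
```

The turn is running with low forces and a moment of 0.15 N m, as expected. I'll continue to the stop.

```bash
python3 -m pendant '[[[0.1,0,0,0,0.10],[0.1,0,0,0,0.20],[0.1,0,0,0,0.30],[0.1,0,0,0,0.40],[0.1,0,0,0,0.50],[0.1,0,0,0,0.60],[0.1,0,0,0,0.68],[0.1,0,0,0,0.70]]]'
python3 -m pendant '[[[0.1,0,0,0,0.03],[0.1,0,0,0,0.05],[0.1,0,0,0,0.07],[0.1,0,0,0,0.07],[0.1,0,0,0,0.07],[0.1,0,0,0,0.07],[0.1,0,0,0,0.07],[0.1,0,0,0,0.07]]]'
python3 -c "
from h import *
goto(530.5,215,147,0.2)"
```

```text
t: 6.8
eef_pos: [531.0, 214.1, 147.6]
tcp_rot: [3.14, -0.001, 0.233]
ft_force: [4.4, -6.4, 0.5]
opening: 0.185
t: 7.6
eef_pos: [531.0, 214.0, 147.6]
tcp_rot: [3.14, -0.001, 0.168]
ft_force: [3.2, -7.8, 0.6]
opening: 0.188
t 7.6 p [531.  214.  147.6] yaw 0.168 F [ 3.2 -7.8  0.6] M [-1.31 -0.47  0.8 ] op 0.188 q [ 0.27  0.49  1.76 -0.    0.88  1.67] 
 move [-0.0003 -0.001   0.0006] turn -0.032
```

The moment has risen to 0.8 N m after 1.44 rad of tool turn, so the handle is at the stop. I'll nudge a little further and relieve the side load, then open and lift straight up.

```bash
python3 -m pendant '[[[0.1,0,0.001,0,0.02],[0.1,0,0.001,0,0.03],[0.1,0,0.001,0,0.03],[0.1,0,0.001,0,0.03],[0.6,0,0.001,0,0.03],[0.6,0,0.001,0,0.03],[0.6,0,0.001,0,0.03],[0.6,0,0.001,0,0.03]]]'
python3 -m pendant '[[[0.6,0,0,0,0],[0.6,0,0,0,0],[0.6,0,0,-0.01,0],[0.6,0,0,-0.03,0],[0.6,0,0,-0.07,0],[0.6,0,0,-0.11,0],[0.6,0,0,-0.13,0],[0.6,0,0,-0.13,0]]]'
python3 -c "
from h import *
goto(400,300,290,0.2)"
```

```text
t: 8.4
eef_pos: [530.1, 214.1, 147.3]
tcp_rot: [-3.141, 0.001, 0.135]
ft_force: [0.3, -0.3, 0.6]
opening: 0.475
t: 9.2
eef_pos: [531.3, 214.3, 281.2]
tcp_rot: [-3.141, -0.006, 0.136]
ft_force: [0.2, 0.9, -0.9]
opening: 0.596
t 9.2 p [531.3 214.3 281.2] yaw 0.136 F [ 0.2  0.9 -0.9] M [-0.05  0.11 -0.  ] op 0.596 q [0.27 0.35 1.6  0.   1.18 1.7 ] 
 move [-0.1184 -0.1027 -0.0094] turn -0.064
```

```bash
python3 -m pendant '[[[0.6,-0.005,-0.015,0,0],[0.6,-0.015,-0.05,0,0],[0.6,-0.025,-0.09,0,0],[0.6,-0.035,-0.13,0,0],[0.6,-0.045,-0.17,0,0],[0.6,-0.055,-0.21,0,0],[0.6,-0.06,-0.245,0,0],[0.6,-0.065,-0.26,0,0]]]'
python3 - <<'E'
from h import *
s=cam('side');c=cam('top')
a=cv2.resize(c['image'][190:290,120:260],None,fx=4,fy=4,interpolation=cv2.INTER_CUBIC)
b=cv2.resize(s['image'][150:430,180:400],None,fx=400/280,fy=400/280)
cv2.imwrite('pics/fin.png',np.hstack([a[:400,:440],b[:400]]))
cv2.imwrite('pics/top_fin.png',c['image'])
E
```

```text
t: 10.0
eef_pos: [428.6, 465.6, 275.8]
tcp_rot: [3.141, 0.002, 0.138]
ft_force: [0.6, 0.2, -0.3]
opening: 0.596
```

View pics/fin.png

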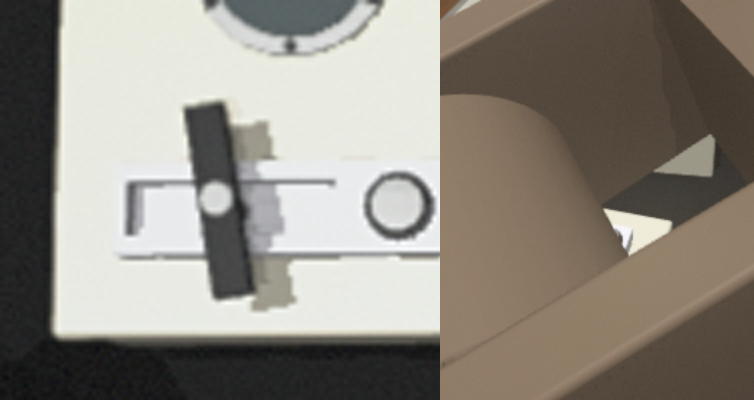

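The top crop shows the bar turned almost across the housing, with ends at (205,103) and (234,297), and the button back up at (398,205). The side view is blocked by the arm. I'll check the turn numerically and the vent chest by range, then hand in.

Run:
```python
from h import *
c=cam('top')
e=[onplane(c,120+u/4,190+v/4,171) for u,v in [(205,103),(234,297)]]
d=e[1]-e[0];print('len',np.linalg.norm(d).round(1),'mid',((e[0]+e[1])/2).round(1),'dir',d.round(1))
b=np.array([3.2,-80]);ang=np.arctan2(b[1],b[0])-np.arctan2(d[1],d[0]);print('cw turn',(ang+np.pi)%(2*np.pi)-np.pi)
for u,v in [(385,247),(395,246),(406,245)]: print('vent handle z',bydepth(c,u,v).round(1))
print('window cap z',bydepth(c,120+215/4,190+198/4).round(1))
s=env.state();print(s['t'],np.round(s['ft_force'],1));env.job_done()
```

```text
len 90.9 mid [526.3 211.3 171. ] dir [-89.1 -18.3   0. ]
cw turn 1.4077621610237818
vent handle z [ 529.1 -179.4  138.8]
vent handle z [ 532.  -199.1  134.7]
vent handle z [ 534.4 -219.8  136.9]
window cap z [527.1 213.5 170.1]
10.15 [-0.1 -0.4  0.5]
the job is handed in; nothing more can be done
```

I unlatched the chest with the round window and handed the job in at about 10.2 s of the 42 s allowed. I pressed its release button with the fingers shut and the handle popped out. I then gripped the bar, turned it clockwise to the stop, opened the fingers and lifted clear.

**Last checks:**
- **Handle out:** its top measured 170 mm above the bench, against 171 mm expected.
- **Handle turned:** the bar measured 1.41 rad clockwise from above, with the stop at 1.4. The turning moment rose to 0.8 N m at the end, so it was against the stop.
- **Vent chest:** its handle is still in, with its top at 135–139 mm against 138 mm expected. I never approached it.
- **Robot clear:** the gripper was well away from both chests, and the wrist force read about zero.

**Limits and disagreements:**
- The arm blocked the final side view, so the end state rests on the top camera, its range readings and the forces.
- My first position for the handle was about 3 mm off in x. That showed as a 10 N side load on gripping, and I shifted to relieve it before turning.

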